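# Refit the tilt axle of the specimen stage

## Task

Take the steel axle with the orange grip out of its grey cradle and thread it through the three bores of the specimen tilt stage in turn (blue block, aluminium knuckle, far blue block) until its collar sits fully home against the first block, then let go of it. The blocks were clamped by hand and are not exactly where the stage's foot says, so feel your way: ease off and correct the axle's line whenever it touches or binds, never press it or the gripper hard on the stage (stay well below 25 N), and leave the other things on the bench alone.

Things in the scene. Friction and masses are not known exactly. Their poses are not given: they have to be found in the camera images.
- stage: Tilt stage's black foot, 150 x 200 x 14 mm, fixed. Origin: on the bench under the middle of the nominal bore line, which runs along the foot's own y, 60 mm up (z up). On it stand 3 upright blocks, 44 mm wide (x), 16 thick (y), tops 80 mm above the bench, each with a round 14.5 mm through bore, mouth chamfer 1 mm, centred at y = +55 (blue), 0 (aluminium knuckle), -55 mm (blue). Axle enters at the +y end.
- entry (a point): Nominal centre of the first blue block's entry mouth (stage y = +63 mm, 60 mm up), marked on the foot's frame. The true bores differ: all three blocks together are shifted sideways (x) by up to 10 mm either way and skewed about the vertical through the stage's origin by up to 0.06 rad (3.4 degrees) either way. This is not measured. Bore height is exact; blocks stay put when pushed gently.
- mid (a point): Nominal centre of the aluminium knuckle's entry mouth (stage y = +8 mm), on the foot's frame. The knuckle shares the blocks' unmeasured shift and skew and is up to 0.8 mm further off sideways. It carries the specimen plate on the stage's +x side, 85 x 85 mm, specimen top 64 mm up, reaching to x = +107 mm.
- last (a point): Nominal centre of the last blue block's entry mouth (stage y = -47 mm; its far face is at -63 mm), on the foot's frame; true bore shifted and skewed with the first. With the collar home on the first block, the axle's tip stands 14 mm out beyond this block's far face.
- cradle: Grey cradle fixed to the bench, foot 60 x 110 x 10 mm. Origin: on the bench under its centre. Two uprights at y = +40 and -40 mm, 12 mm thick, with notches open at the top (14 mm wide, floor 34 mm, top 48 mm above the bench) hold the axle's shaft along the cradle's y, grip end towards +y.
- axle_grip (a point): Centre, half-way up, of the axle's orange square grip (18 x 18 mm, 40 mm long along y), to be gripped from above across its 18 mm width (x). In the cradle it overhangs freely, 40 mm above the bench, 96 mm to the +y side of the cradle's origin. Axle about 0.13 kg. Its y runs along the shaft from tip to grip, z is up as it lies.
- axle_collar (a point): Point on the axle's axis at the front (tip-side) face of its steel collar (22 mm across, 5 mm thick), 26 mm ahead of the grip's centre; this face comes to rest against the first block. The grip begins right behind the collar.
- axle_tip (a point): The tip of the axle's 12 mm steel shaft, on its axis, 140 mm ahead of the collar's face and 166 mm ahead of the grip's centre; the tip's edge has a 1.2 x 1.5 mm chamfer. Held by the grip, the axle may droop by about 1 mm at the tip.
- bush: Bystander, leave alone: brass bush (ring), 28 mm across, 12 mm high, lying flat. Origin: centre of its underside.
- driver: Bystander, leave alone: screwdriver lying on the bench. Lies along its own x.
- jar: Bystander, leave alone: closed specimen jar, 56 mm across, 75 mm high. Origin: centre of its underside.
- puck: Bystander, leave alone: copper specimen puck, 40 mm across, 18 mm high. Origin: centre of its underside.
- dish: Bystander, leave alone: small glass dish, 90 mm across, 16 mm high. Origin: centre of its underside.
- gauge: Bystander, leave alone: stepped steel gauge block, 30 x 70 x 24 mm. Origin: centre of its underside.
- mouse: Bystander, leave alone: black computer mouse, 100 x 60 x 32 mm. Origin: centre of its underside.
- axle: The whole axle (see axle_grip, axle_collar, axle_tip). Origin and axes as axle_collar.
Mind the look-alikes: they are no part of the job. Of the things like the axle, leave any that is turquoise; of the rest the smaller one is meant.

How it is judged:
On the way, in this order (a step that is already met when the one before it is completed fails the run):
1. the axle's tip has come through the first block (x of axle_tip in the frame of stage between -0.02 and 0.02 m and z of axle_tip in the frame of stage between 0.056 and 0.064 m and y of axle_tip in the frame of stage below 0.042 m), for 0.1 s.
2. the tip has come through the knuckle (x of axle_tip in the frame of stage between -0.02 and 0.02 m and z of axle_tip in the frame of stage between 0.056 and 0.064 m and y of axle_tip in the frame of stage below -0.013 m), for 0.1 s.
3. the tip has come out of the last block (x of axle_tip in the frame of stage between -0.02 and 0.02 m and z of axle_tip in the frame of stage between 0.056 and 0.064 m and y of axle_tip in the frame of stage below -0.066 m), for 0.1 s.
At the end, for the whole second after the job is handed in: The axle lies at rest through all three bores, its collar within 3 mm of the first block's face, its tip out beyond the last block, collar and tip within 20 mm sideways and 4 mm in height of the nominal bore line (y of axle_collar in the frame of stage between 0.06 and 0.066 m and x of axle_collar in the frame of stage between -0.02 and 0.02 m and z of axle_collar in the frame of stage between 0.056 and 0.064 m and x of axle_tip in the frame of stage between -0.02 and 0.02 m and z of axle_tip in the frame of stage between 0.056 and 0.064 m and y of axle_tip in the frame of stage below -0.07 m and linear speed of axle below 0.02 m/s); the robot touches nothing.
It fails at once if the axle is pressed against the stage with more than 25 N (contact force between axle and stage above 25 N).
It fails at once if the gripper or arm pushes the stage with more than 25 N (contact force between any of the fingers, the arm and stage above 25 N).
It fails at once if a bystander is moved more than 20 mm (distance of any of bush, driver, jar, puck, dish, gauge, mouse from where it was at the start of the episode above 0.02 m).
It also fails if it takes over 72 s, if anything falls off the work surface, if the arm or the gripper's body presses on something with over 40 N, if the wrist force passes 120 N, or if a joint passes its speed limit or range.

## Robot

A 7-joint arm with a two-finger parallel gripper is mounted at the origin on the work surface. World frame = base frame: x ahead of the robot, y to its left, z up, the work surface at z = 0. Lengths are in m, angles in rad, forces in N, time in s.
With the tool pointing down it reaches from about 0.425 to 0.875 m from the base axis. Payload 4.7 kg.
Tool frame: the origin (TCP) lies midway between the tips of the shut fingers; the grasp point (between the pads) lies 19 mm behind it; x points along the fingers, z is the direction in which the jaws open and shut, and the axes are right-handed (so a half turn about x gives the same grasp; the last joint's range is limited). The gripper opens to 87 mm and grips with 3 to 60 N. Pads are 19 mm wide; open, the fingers measure 117 mm over their backs; the gripper's body (75 mm by 190 mm) begins 51 mm behind the grasp point.
Start: joints at [1.121, 0.321, -0.07, 1.45, 0.023, 1.371, -0.057], TCP at [0.291, -0.581, 0.223] pointing down, gripper open.
Joint ranges: [-2.86, 2.86], [-0.3, 2.09], [-1.38, 1.24], [0.06, 2.45], [-1.56, 4.7], [0.09, 2.05], [-2.69, 2.69]. Speed limits (rad/s): [2.57, 2.57, 3.14, 3.14, 3.14, 3.14, 3.14].

## Interface

Orientations are given as a rotation vector (axis times angle).
In Python, from bench import ctrl gives the robot as it stands.
- The arm moves only by the shell command python3 -m pendant 'ROWS' [OPENING] [FORCE]. ROWS is JSON, a list of rows, each an object with "travel": the shift along the tool's x, y, z in m, a list of three; "twist": the turn about the tool's x in rad. In form: [{"travel": [x, y, z], "twist": twist}, ...]. A call has 1 to 10 rows; each row is the pose to reach, as a shift and turn from the pose measured when the call began, along the tool's axes at that moment; what a row does not reach only later rows make up. A row lasts 1/8 s, in which the tool goes at most 62.5 mm and 10.7 degrees, less where a joint would pass 70% of its speed; a pose out of reach is approached as far as the arm can. A call with a gripper value outside its range is refused whole. OPENING is the opening, from -1 (shut) to 1 (fully open), so that 0 is half open, set as the call begins (- or left out, the last holds). The fingers move at their own pace and stop on an object; FORCE is the grip in N (left out, the last holds). Time passes only in rows, so rows that repeat a pose let the fingers close. It gives the time, the measured TCP pose, the force and the opening at its end, in the units of the state.
- ctrl.get_state(): the state, without advancing time (a new reading comes with each control period).
- ctrl.get_image(name): name is "scene" or "top" or "wrist"; returns the picture (384x512x3 uint8, red, green, blue); there is no depth.
- ctrl.camera_model(name): a dict with "K" (3x3 intrinsics, pixels), "rvec" (rotation vector, rad) and "tvec" (3), from world to camera coordinates, as OpenCV has them; the wrist camera has in their place "T_tool_cam" (4x4, takes a point from camera to tool coordinates, whose origin is the TCP and whose axes are the tool frame's). Camera axes: x right, y down, z forward; pixel columns grow to the right and rows downward; lengths in m; the calibration is good to about 2 mm. A picture is of the moment at which its call begins: read the wrist's pose just before it. camera_model takes no time and is no camera call.
- ctrl.close_job(): hands the job in, once; it reports no verdict.
The state is a dict: "time": time; "joint_positions": joint angles; "qd": joint speeds; "joint_torque": joint torques, N m; "position": TCP position; "tool_rot": TCP orientation; "ft_force": force on the tool from outside, world axes, zero at the start; "torque": the same for the moment, N m; "grip_width": opening from 0.0 (shut) to 1.0 (fully open).
Only numpy, scipy, OpenCV 4.12 (cv2) and the standard library are available. Lean on these libraries where they do the work, as an engineer would, in place of code of your own. Each camera call takes 0.05 s, during which the arm holds its last target.

## Working session

There is one attempt and no reset: what is moved stays moved. The work goes in short steps, Python scripts to look and compute and a shell command to move; the robot and the scene stay as the last step left them, time stands still between calls to the robot, and variables do not carry over. Pictures are saved under pics/ and viewed, and the job is handed in when it is done.

```bash
ls; mkdir -p pics; python3 - <<'E'
from bench import ctrl
import cv2,numpy as np
s=ctrl.get_state(); print(s)
for n in ["scene","top","wrist"]:
    im=ctrl.get_image(n); cv2.imwrite(f"pics/{n}0.png",im[:,:,::-1])
    print(n,ctrl.camera_model(n))
E
```

```text
pics
{'time': 0.0, 'joint_positions': array([ 1.12111946,  0.3218105 , -0.07011367,  1.45168602,  0.02259502,
        1.37076119, -0.0569442 ]), 'qd': array([ 0.00082666,  0.00138762, -0.00187829, -0.00084182,  0.00093091,
        0.00053834,  0.00069101]), 'joint_torque': array([-1.51309710e-04, -4.91293573e+01, -4.03990243e-01, -3.12527382e+01,
       -6.39684917e-02,  4.37988248e-02,  1.80615825e-04]), 'position': array([ 0.29049274, -0.5808641 ,  0.2214643 ]), 'tool_rot': array([ 0.86211559,  1.39528415, -0.86061602]), 'ft_force': array([-0.8877636 ,  0.38466179,  0.26299592]), 'torque': array([-0.0459986 ,  0.00539364, -0.01619666]), 'grip_width': 1.001005577319088}
scene {'K': array([[410.26122739,   0.        , 249.36827759],
       [  0.        , 410.26122739, 191.67170638],
       [  0.        ,   0.        ,   1.        ]]), 'rvec': array([ 2.1403122 ,  1.46318876, -0.45114759]), 'tvec': array([-0.20053479, -0.36856653,  1.44090545])}
top {'K': array([[363.92067568,   0.        , 254.52599242],
       [  0.        , 363.92067568, 187.3227878 ],
       [  0.        ,   0.        ,   1.        ]]), 'rvec': array([ 2.19024273, -2.19065506,  0.0196066 ]), 'tvec': array([-5.04720658e-04,  5.32466208e-01,  9.94761162e-01])}
wrist {'K': array([[340.15711347,   0.        , 253.62255244],
       [  0.        , 340.15711347, 187.05158294],
       [  0.        ,   0.        ,   1.        ]]), 'T_tool_cam': array([[-8.88773199e-05, -2.83699485e-01,  9.58913236e-01,
        -1.62766478e-01],
       [ 1.20561495e-03, -9.58912573e-01, -2.83699177e-01,
         7.69849471e-02],
       [ 9.99999269e-01,  1.13086571e-03,  4.27257920e-04,
        -2.47609853e-04],
       [ 0.00000000e+00,  0.00000000e+00,  0.00000000e+00,
         1.00000000e+00]])}
```

View pics/scene0.png

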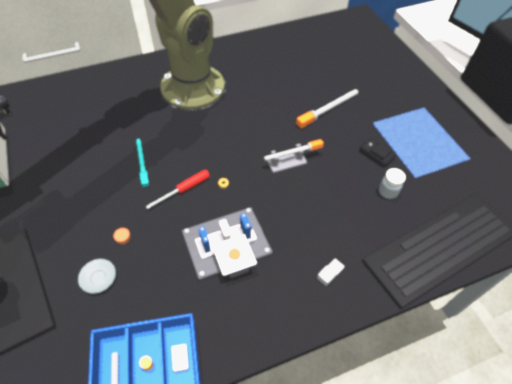

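View pics/top0.png

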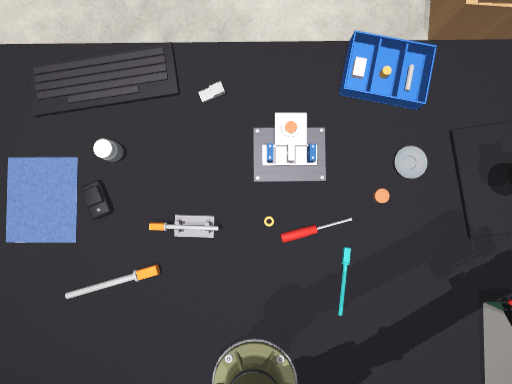

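View pics/wrist0.png

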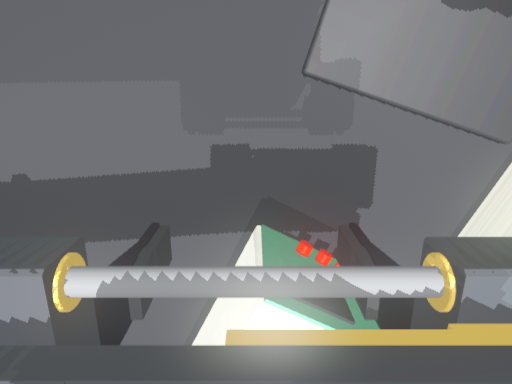

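The scene holds three axle-like things in the top view: orange-grip axle in the grey cradle (150–218, 227), a larger orange-grip one lying loose (65–158, 282), and a turquoise one (345, 280). The cradled one fits (orange, smaller, in the cradle). I'll confirm that in a crop and measure the stage at the same time.

```bash
cat > h.py <<'E'
import cv2,numpy as np
from scipy.spatial.transform import Rotation as R
def cast(cm,uv,z,T=None):
    K=np.array(cm["K"]); uv=np.atleast_2d(np.array(uv,float))
    d=np.c_[uv,np.ones(len(uv))]@np.linalg.inv(K).T
    if T is None:
        Rm=R.from_rotvec(cm["rvec"]).as_matrix(); c=-Rm.T@cm["tvec"]; d=d@Rm
    else: d=d@T[:3,:3].T; c=T[:3,3]
    s=(z-c[2])/d[:,2]
    return c+s[:,None]*d
def toolT(s):
    T=np.eye(4);T[:3,:3]=R.from_rotvec(s["tool_rot"]).as_matrix();T[:3,3]=s["position"];return T
E
python3 - <<'E'
import cv2,numpy as np
from bench import ctrl
from h import *
im=cv2.imread("pics/top0.png")
cm=ctrl.camera_model("top")
a=cv2.resize(im[195:305,55:225],None,fx=4,fy=4,interpolation=cv2.INTER_CUBIC)
b=cv2.resize(im[105:190,245:335],None,fx=6,fy=6,interpolation=cv2.INTER_CUBIC)
cv2.imwrite("pics/cropa.png",a);cv2.imwrite("pics/cropb.png",b)
hsv=cv2.cvtColor(im,cv2.COLOR_BGR2HSV)
m=cv2.inRange(hsv,(5,150,120),(22,255,255))
n,l,st,c=cv2.connectedComponentsWithStats(m)
for i in range(1,n):
  if st[i,4]>20: print(st[i],c[i],cast(cm,c[i],0.049))
print(toolT(ctrl.get_state()).round(3))
E
```

```text
[149 223  15   8 108] [155.93518519 226.25      ] [[0.42740842 0.26099364 0.049     ]]
[136 265  24  15 238] [147.40756303 271.98739496] [[0.3066042  0.28238552 0.049     ]]
[[-0.001  0.894  0.447  0.291]
 [ 0.001  0.447 -0.894 -0.581]
 [-1.    -0.    -0.001  0.222]
 [ 0.     0.     0.     1.   ]]
```

View pics/cropa.png

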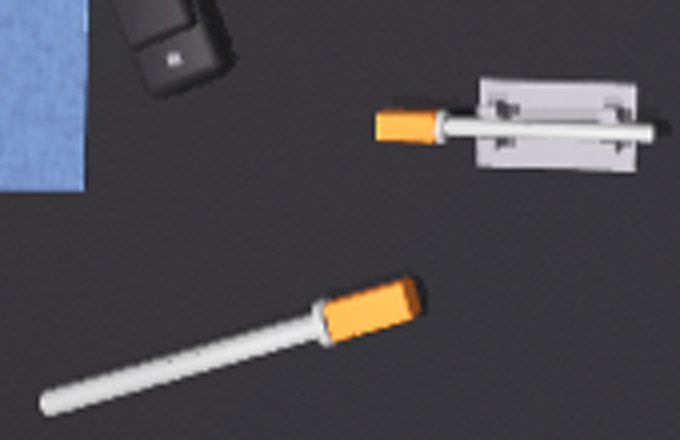

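View pics/cropb.png

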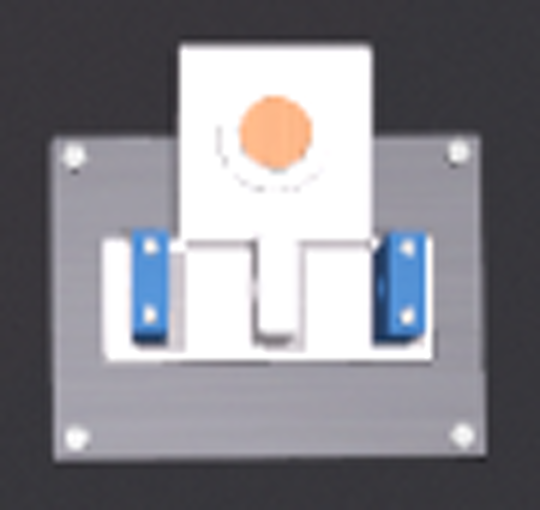

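The crop confirms the cradled one: it is clearly smaller, and only it sits in a cradle. Its grip is at the +y end (image left). Next, the stage pose and the coarse block line from the top view.

```bash
python3 - <<'E'
import cv2,numpy as np
from bench import ctrl
from h import *
cm=ctrl.camera_model("top")
f=lambda p,z:cast(cm,np.array(p,float)/6+np.array([245,105])-0.5+0.5/6,z)
corn=f([(52,136),(480,136),(486,456),(55,459)],.014); scr=f([(75,155),(458,152),(463,434),(77,437)],.016)
print(corn.round(4),scr.round(4)); print(corn.mean(0),scr.mean(0))
for q in(corn,scr):
  print("ang",[np.degrees(np.arctan2(*(a-b)[[0,1]]))for a,b in((q[0],q[1]),(q[3],q[2]))], np.linalg.norm(q-np.roll(q,1,0),axis=1))
print("blk", f([(150,232),(150,332),(407,232),(407,332)],.08).round(4))
g=lambda p,z:cast(cm,np.array(p,float)/4+np.array([55,195])-.4,z)
print("grip",g([(377,126),(436,127)],.049)); print("shaft", g([(447,127),(653,133)],.046))
E
```

```text
[[ 0.699   0.0029  0.014 ]
 [ 0.6981 -0.194   0.014 ]
 [ 0.5507 -0.1957  0.014 ]
 [ 0.5495  0.0015  0.014 ]] [[ 0.6897 -0.0078  0.016 ]
 [ 0.6904 -0.1836  0.016 ]
 [ 0.5607 -0.1849  0.016 ]
 [ 0.5595 -0.0087  0.016 ]]
[ 0.62433992 -0.09633472  0.014     ] [ 0.6250614  -0.09623549  0.016     ]
ang [np.float64(0.24569364268786567), np.float64(-0.3416768775383744)] [0.14944528 0.1969321  0.14742743 0.19713933]
ang [np.float64(-0.21736082949654356), np.float64(-0.3757613456283283)] [0.13018829 0.17582068 0.12970323 0.176277  ]
blk [[ 0.6436 -0.041   0.08  ]
 [ 0.6004 -0.0409  0.08  ]
 [ 0.6432 -0.1512  0.08  ]
 [ 0.6001 -0.151   0.08  ]]
grip [[0.42777381 0.27998148 0.049     ]
 [0.42717859 0.24047319 0.049     ]]
shaft [[0.42698886 0.23391105 0.046     ]
 [0.42325128 0.09614841 0.046     ]]
```

```bash
python3 -m pendant '[{"travel":[-0.005,0.045,-0.02],"twist":-0.1},{"travel":[-0.01,0.095,-0.045],"twist":-0.22},{"travel":[-0.015,0.145,-0.07],"twist":-0.34},{"travel":[-0.02,0.195,-0.093],"twist":-0.46},{"travel":[-0.025,0.245,-0.117],"twist":-0.58},{"travel":[-0.03,0.295,-0.14],"twist":-0.7},{"travel":[-0.035,0.345,-0.165],"twist":-0.82},{"travel":[-0.04,0.395,-0.19],"twist":-0.94},{"travel":[-0.04,0.445,-0.213],"twist":-1.05},{"travel":[-0.04,0.485,-0.232],"twist":-1.107}]'
python3 -m pendant '[{"travel":[0,0,0],"twist":0},{"travel":[0,0,0],"twist":0}]'
python3 - <<'E'
from bench import ctrl
from h import *
import pickle
s=ctrl.get_state();im=ctrl.get_image("wrist");cv2.imwrite("pics/w1.png",im[:,:,::-1]);pickle.dump(s,open("s1.pkl","wb"))
print(toolT(s).round(4),s["joint_positions"].round(2),s["time"])
E
```

```text
time: 1.4
position: [0.6216, -0.1541, 0.2618]
tool_rot: [-0.002, 1.572, 0.005]
ft_force: [-0.3, -0.6, 0.7]
grip_width: 0.996
time: 1.65
position: [0.6211, -0.1548, 0.2613]
tool_rot: [-0.002, 1.573, 0.004]
ft_force: [-0.5, -1.3, -0.7]
grip_width: 0.999
[[-0.002  -0.0034  1.      0.6211]
 [ 0.0014  1.      0.0034 -0.1548]
 [-1.      0.0014 -0.002   0.2613]
 [ 0.      0.      0.      1.    ]] [ 0.59  0.33 -0.49  1.4   0.15  1.45  0.1 ] 1.65
```

View pics/w1.png

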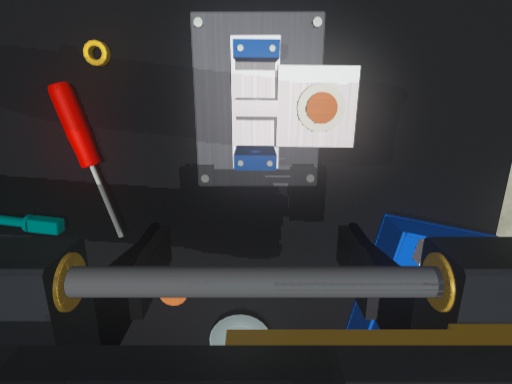

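The wrist view shows the foot with its corner screws (198,22), (317,22), (205,179), (310,178), and the blue blocks at (256,48) and (255,160) with a screw pair on each top. I'll refine these to sub-pixel.

```bash
python3 - <<'E'
from bench import ctrl
from h import *
import pickle
s=pickle.load(open("s1.pkl","rb"));im=cv2.imread("pics/w1.png");cm=ctrl.camera_model("wrist");T=toolT(s)@cm["T_tool_cam"]
cv2.imwrite("pics/w1c.png",cv2.resize(im[5:195,185:365],None,fx=4,fy=3.1,interpolation=cv2.INTER_CUBIC))
g=cv2.cvtColor(im,cv2.COLOR_BGR2GRAY).astype(float)
def cen(p,r=5):
    x,y=p;w=g[y-r:y+r+1,x-r:x+r+1];w=np.clip(w-(np.median(w)+0.35*(w.max()-np.median(w))),0,None);Y,X=np.mgrid[y-r:y+r+1,x-r:x+r+1];return (X*w).sum()/w.sum(),(Y*w).sum()/w.sum()
fs=[cen(p,6)for p in[(198,22),(317,22),(310,178),(205,179)]]
F=cast(cm,fs,.016,T);print(np.round(fs,1).tolist(),F.round(4),F.mean(0).round(4),np.linalg.norm(F-np.roll(F,1,0),axis=1).round(4))
print("foot ang deg",[np.degrees(np.arctan2(-(a-b)[0],(a-b)[1])).round(2) for a,b in((F[0],F[3]),(F[1],F[2]))],[np.degrees(np.arctan2((a-b)[1],(a-b)[0])).round(2) for a,b in((F[1],F[0]),(F[2],F[3]))])
bs=[cen(p,4)for p in[(240,48),(272,48),(241,163),(270,163)]]
B=cast(cm,bs,.081,T);print(np.round(bs,1).tolist(),B.round(4))
m=cv2.inRange(cv2.cvtColor(im,cv2.COLOR_BGR2HSV),(100,120,60),(125,255,255))
for y in list(range(38,58,2))+list(range(145,172,2)):
    x=np.where(m[y,200:320])[0]+200
    if len(x): p=cast(cm,[(x.min()-.5,y),(x.max()+.5,y)],.08,T); print(y,x.min(),x.max(),p[:,0].round(4),p[:,0].mean().round(4),p[0,1].round(4))
E
```

```text
[[197.6, 21.7], [317.1, 21.3], [309.9, 177.9], [204.6, 178.2]] [[ 0.5577 -0.0091  0.016 ]
 [ 0.6885 -0.0082  0.016 ]
 [ 0.6898 -0.1853  0.016 ]
 [ 0.559  -0.1863  0.016 ]] [ 0.6238 -0.0972  0.016 ] [0.1772 0.1308 0.1771 0.1308]
foot ang deg [np.float64(0.41), np.float64(0.4)] [np.float64(0.38), np.float64(0.44)]
[[239.8, 47.5], [272.0, 47.9], [240.0, 162.8], [269.3, 163.1]] [[ 0.6064 -0.0419  0.081 ]
 [ 0.6366 -0.0421  0.081 ]
 [ 0.6059 -0.1523  0.081 ]
 [ 0.636  -0.1525  0.081 ]]
40 234 279 [0.6005 0.6436] 0.622 -0.0353
42 234 278 [0.6005 0.6427] 0.6216 -0.037
44 234 278 [0.6005 0.6427] 0.6216 -0.0388
46 234 278 [0.6005 0.6427] 0.6216 -0.0405
48 234 278 [0.6004 0.6428] 0.6216 -0.0422
50 234 278 [0.6004 0.6428] 0.6216 -0.044
52 234 278 [0.6004 0.6429] 0.6216 -0.0458
54 234 278 [0.6004 0.6429] 0.6216 -0.0475
56 234 278 [0.6003 0.643 ] 0.6217 -0.0493
155 235 247 [0.6002 0.6136] 0.6069 -0.1444
157 235 275 [0.6002 0.6423] 0.6213 -0.1465
159 235 275 [0.6002 0.6424] 0.6213 -0.1486
161 235 275 [0.6001 0.6424] 0.6213 -0.1507
163 235 275 [0.6001 0.6425] 0.6213 -0.1528
165 235 275 [0.6001 0.6425] 0.6213 -0.1549
167 235 275 [0.6001 0.6426] 0.6213 -0.157
169 234 275 [0.599  0.6426] 0.6208 -0.1592
```

View pics/w1c.png

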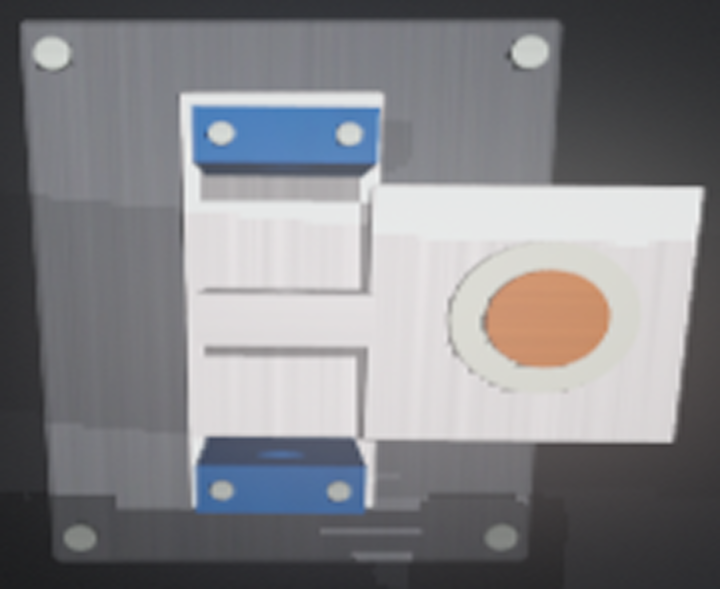

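```bash
python3 -m pendant '[{"travel":[0,0.03,-0.02],"twist":0},{"travel":[0,0.07,-0.05],"twist":0},{"travel":[0,0.115,-0.08],"twist":0},{"travel":[0,0.16,-0.112],"twist":0},{"travel":[0,0.205,-0.145],"twist":0},{"travel":[0,0.245,-0.172],"twist":0},{"travel":[0,0.275,-0.193],"twist":0},{"travel":[0,0.275,-0.193],"twist":0},{"travel":[0,0.275,-0.193],"twist":0}]'
python3 - <<'E'
from bench import ctrl
from h import *
import pickle
s=ctrl.get_state();im=ctrl.get_image("wrist");cv2.imwrite("pics/w2.png",im[:,:,::-1]);pickle.dump(s,open("s2.pkl","wb"))
print(toolT(s).round(4),s["joint_positions"].round(2),s["time"])
E
```

```text
time: 2.82
position: [0.428, 0.1168, 0.2623]
tool_rot: [0.001, 1.572, -0.001]
ft_force: [0.9, -0.5, -0.4]
grip_width: 1.0
[[-8.000e-04  1.600e-03  1.000e+00  4.280e-01]
 [-2.000e-04  1.000e+00 -1.600e-03  1.168e-01]
 [-1.000e+00 -2.000e-04 -8.000e-04  2.623e-01]
 [ 0.000e+00  0.000e+00  0.000e+00  1.000e+00]] [ 0.45 -0.15 -0.69  1.85 -0.09  1.41 -0.22] 2.825
```

View pics/w2.png

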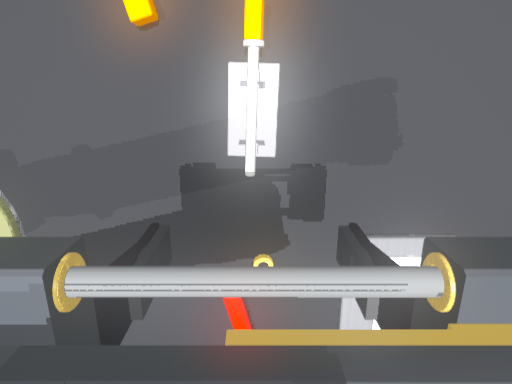

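The wrist view shows the axle: grip at (254,20), collar at (254,43), tip at (250,173), and the cradle foot spanning about (228–279, 63–157). I'll measure its line.

```bash
python3 - <<'E'
from bench import ctrl
from h import *
import pickle
s=pickle.load(open("s2.pkl","rb"));im=cv2.imread("pics/w2.png");cm=ctrl.camera_model("wrist");T=toolT(s)@cm["T_tool_cam"]
m=cv2.inRange(cv2.cvtColor(im,cv2.COLOR_BGR2HSV),(8,150,120),(32,255,255))
P=[]
for y in range(0,42,4):
    x=np.where(m[y,200:320])[0]+200
    if len(x):
        p=cast(cm,[(x.min()-.5,y),(x.max()+.5,y)],.049,T);print(y,x.min(),x.max(),p[:,0].round(4),p.mean(0).round(4));P.append(p.mean(0))
P=np.array(P);print("grip slope dx/dy",np.polyfit(P[:,1],P[:,0],1))
ys=np.where(m[:,254])[0];print(ys.min(),ys[ys<60].max(),cast(cm,(254,ys[ys<60].max()+.5),.049,T))
g=cv2.cvtColor(im,cv2.COLOR_BGR2GRAY).astype(float)
Q=[]
for y in list(range(48,62,2))+list(range(160,172,2)):
    r=g[y,235:270];x=np.where(r>0.5*(r.max()+r.min()))[0]+235;c=cast(cm,(x.mean(),y),.042,T)[0];w=x.max()-x.min()+1;print(y,x.min(),x.max(),c.round(4));Q.append(c)
Q=np.array(Q);print("shaft",np.polyfit(Q[:,1],Q[:,0],1))
print("tip",cast(cm,(250,174.5),.04,T))
print("foot",cast(cm,[(229,63),(279,64),(275.5,156.5),(228.5,155)],.01,T).round(4))
cv2.imwrite("pics/w2c.png",cv2.resize(im[0:190,205:305],None,fx=4,fy=3.1,interpolation=cv2.INTER_CUBIC))
E
```

```text
0 244 263 [0.417  0.4368] [0.4269 0.2766 0.049 ]
4 244 263 [0.4169 0.4368] [0.4269 0.273  0.049 ]
8 244 263 [0.4169 0.4368] [0.4269 0.2695 0.049 ]
12 244 263 [0.4169 0.4369] [0.4269 0.2658 0.049 ]
16 244 263 [0.4168 0.4369] [0.4269 0.2622 0.049 ]
20 244 263 [0.4168 0.4369] [0.4269 0.2586 0.049 ]
24 244 262 [0.4168 0.4359] [0.4264 0.2549 0.049 ]
28 244 262 [0.4167 0.436 ] [0.4263 0.2512 0.049 ]
32 244 262 [0.4167 0.436 ] [0.4263 0.2475 0.049 ]
36 244 262 [0.4167 0.436 ] [0.4263 0.2437 0.049 ]
grip slope dx/dy [0.02071026 0.42126434]
0 38 [[0.42735993 0.24136584 0.049     ]]
48 248 258 [0.4263 0.233  0.042 ]
50 248 258 [0.4263 0.2311 0.042 ]
52 248 258 [0.4263 0.2291 0.042 ]
54 248 258 [0.4263 0.2272 0.042 ]
56 248 258 [0.4263 0.2252 0.042 ]
58 248 258 [0.4263 0.2232 0.042 ]
60 248 257 [0.4258 0.2212 0.042 ]
160 245 254 [0.4222 0.1135 0.042 ]
162 245 254 [0.4222 0.1112 0.042 ]
164 245 254 [0.4222 0.1088 0.042 ]
166 245 254 [0.4222 0.1064 0.042 ]
168 245 254 [0.4222 0.1041 0.042 ]
170 245 254 [0.4221 0.1017 0.042 ]
shaft [0.03391355 0.41852577]
tip [[0.42268505 0.09582235 0.04      ]]
foot [[0.3987 0.2202 0.01  ]
 [0.4561 0.2191 0.01  ]
 [0.454  0.1111 0.01  ]
 [0.3958 0.113  0.01  ]]
```

View pics/w2c.png

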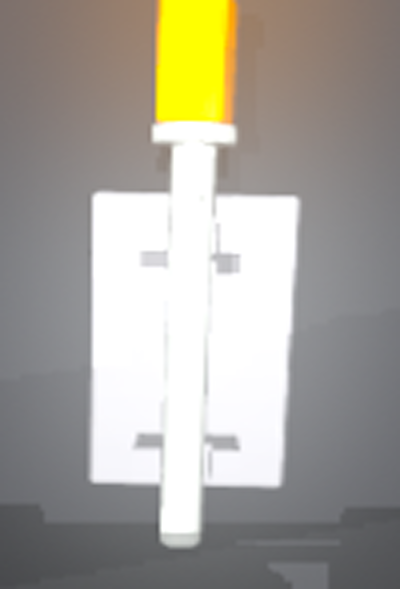

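```bash
python3 -m pendant '[{"travel":[0.01,0.04,-0.001],"twist":0.01},{"travel":[0.04,0.085,-0.001],"twist":0.02},{"travel":[0.08,0.125,-0.001],"twist":0.028},{"travel":[0.12,0.144,-0.001],"twist":0.028},{"travel":[0.16,0.144,-0.001],"twist":0.028},{"travel":[0.165,0.144,-0.001],"twist":0.028},{"travel":[0.165,0.144,-0.001],"twist":0.028}]'
python3 - <<'E'
from bench import ctrl
from h import *
s=ctrl.get_state();im=ctrl.get_image("wrist");cv2.imwrite("pics/w3.png",im[:,:,::-1])
print(toolT(s).round(4))
cv2.imwrite("pics/sc3.png",cv2.resize(ctrl.get_image("scene")[100:220,220:380,::-1],None,fx=4,fy=4))
E
```

```text
time: 3.75
position: [0.4281, 0.2602, 0.0977]
tool_rot: [0.026, 1.572, -0.025]
ft_force: [0.3, -0.4, 0.2]
grip_width: 0.998
[[-1.400e-03  3.210e-02  9.995e-01  4.281e-01]
 [ 9.000e-04  9.995e-01 -3.210e-02  2.602e-01]
 [-1.000e+00  8.000e-04 -1.500e-03  9.770e-02]
 [ 0.000e+00  0.000e+00  0.000e+00  1.000e+00]]
```

View pics/w3.png

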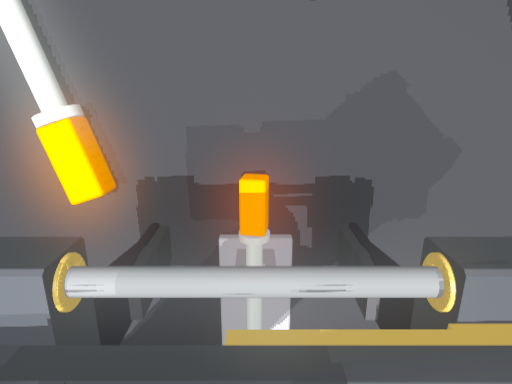

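View pics/sc3.png

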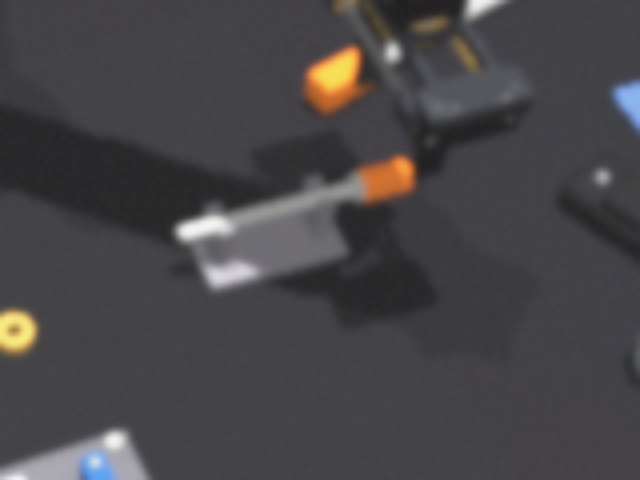

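The grip centre, at (254,205), projects right where the jaws will be (expected row 204). Descending and closing.

```bash
python3 -m pendant '[{"travel":[0.03,0,-0.001],"twist":0},{"travel":[0.06,0,-0.001],"twist":0},{"travel":[0.076,0,-0.001],"twist":0},{"travel":[0.076,0,-0.001],"twist":0},{"travel":[0.076,0,-0.001],"twist":0}]'
python3 -m pendant '[{"travel":[0,0,0],"twist":0},{"travel":[0,0,0],"twist":0},{"travel":[0,0,0],"twist":0},{"travel":[0,0,0],"twist":0},{"travel":[0,0,0],"twist":0},{"travel":[0,0,0],"twist":0}]' -1 30
python3 -m pendant '[{"travel":[0,0,0],"twist":0},{"travel":[0,0,0],"twist":0}]'
```

```text
time: 4.47
position: [0.4289, 0.2615, 0.0241]
tool_rot: [0.027, 1.567, -0.023]
ft_force: [0.6, 0.2, 0.6]
grip_width: 1.001
time: 5.22
position: [0.4287, 0.2615, 0.024]
tool_rot: [0.027, 1.568, -0.023]
ft_force: [0.2, 0.8, -0.7]
grip_width: 0.4
time: 5.48
position: [0.4288, 0.2615, 0.024]
tool_rot: [0.027, 1.568, -0.023]
ft_force: [0.4, 0.1, -0.0]
grip_width: 0.203
```

```bash
python3 -m pendant '[{"travel":[0,0,0],"twist":0},{"travel":[0,0,0],"twist":0},{"travel":[0,0,0],"twist":0}]' -1 45
python3 -m pendant '[{"travel":[-0.02,0,0],"twist":0},{"travel":[-0.05,0,0],"twist":0},{"travel":[-0.08,0,0],"twist":0},{"travel":[-0.1,0,0],"twist":0},{"travel":[-0.1,0,0],"twist":0}]'
python3 - <<'E'
from bench import ctrl
from h import *
s=ctrl.get_state();im=ctrl.get_image("wrist");cv2.imwrite("pics/w4.png",im[:,:,::-1])
print(toolT(s).round(4),s["ft_force"].round(1),s["torque"].round(2))
cv2.imwrite("pics/sc4.png",cv2.resize(ctrl.get_image("scene")[80:200,220:380,::-1],None,fx=4,fy=4))
E
```

```text
time: 5.85
position: [0.4288, 0.2615, 0.024]
tool_rot: [0.027, 1.567, -0.023]
ft_force: [-0.3, 0.4, -0.6]
grip_width: 0.202
time: 6.48
position: [0.4296, 0.2622, 0.1263]
tool_rot: [0.028, 1.563, -0.022]
ft_force: [0.4, 0.2, -2.3]
grip_width: 0.2
[[ 0.0072  0.0318  0.9995  0.4296]
 [ 0.0032  0.9995 -0.0318  0.2622]
 [-1.      0.0034  0.0071  0.1263]
 [ 0.      0.      0.      1.    ]] [ 0.4  0.2 -2.3] [ 0.07  0.01 -0.03]
```

View pics/w4.png

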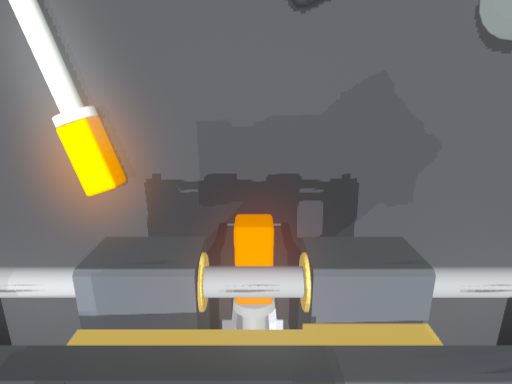

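View pics/sc4.png

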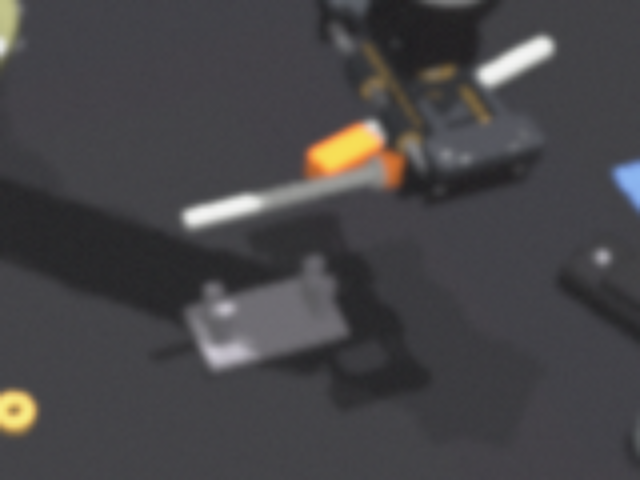

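```bash
python3 -m pendant '[{"travel":[0,-0.015,0.03],"twist":-0.005},{"travel":[0,-0.037,0.07],"twist":-0.01},{"travel":[0,-0.06,0.112],"twist":-0.015},{"travel":[0,-0.082,0.155],"twist":-0.02},{"travel":[0,-0.098,0.185],"twist":-0.027},{"travel":[0,-0.105,0.1965],"twist":-0.027},{"travel":[0,-0.105,0.1965],"twist":-0.027},{"travel":[0,-0.105,0.1965],"twist":-0.027}]'
python3 - <<'E'
from bench import ctrl
from h import *
s=ctrl.get_state();print(toolT(s).round(4),s["ft_force"].round(1))
E
```

```text
time: 7.58
position: [0.6196, 0.1517, 0.1243]
tool_rot: [0.004, 1.569, -0.0]
ft_force: [0.2, -0.8, -1.8]
grip_width: 0.206
[[ 0.002   0.0023  1.      0.6196]
 [ 0.0022  1.     -0.0023  0.1517]
 [-1.      0.0022  0.002   0.1243]
 [ 0.      0.      0.      1.    ]] [ 0.2 -0.8 -1.8]
```

```bash
python3 -m pendant '[{"travel":[0.03,0,0.001],"twist":-0.001},{"travel":[0.06,0,0.002],"twist":-0.003},{"travel":[0.075,0,0.003],"twist":-0.003},{"travel":[0.079,0,0.003],"twist":-0.003},{"travel":[0.079,0,0.003],"twist":-0.003},{"travel":[0.079,0,0.003],"twist":-0.003}]'
cat > look.py <<'E'
from bench import ctrl
from h import *
import sys,pickle
n=sys.argv[1]
s=ctrl.get_state();t=ctrl.get_image("top")[:,:,::-1];c=ctrl.get_image("scene")[:,:,::-1]
cv2.imwrite(f"pics/top{n}.png",t);cv2.imwrite(f"pics/scene{n}.png",c);pickle.dump(s,open(f"s{n}.pkl","wb"))
a=cv2.resize(t[115:185,175:335],None,fx=5,fy=5,interpolation=cv2.INTER_CUBIC)
b=cv2.resize(c[150:290,175:325],None,fx=5,fy=4.2,interpolation=cv2.INTER_CUBIC)
cv2.imwrite(f"pics/topc{n}.png",a);cv2.imwrite(f"pics/scenec{n}.png",b)
print(toolT(s).round(4),s["ft_force"].round(1),s["torque"].round(2),s["time"])
E
python3 look.py 5
```

```text
time: 8.32
position: [0.6235, 0.1522, 0.0466]
tool_rot: [0.001, 1.567, 0.003]
ft_force: [0.9, 0.4, -1.0]
grip_width: 0.201
[[ 3.900e-03 -8.000e-04  1.000e+00  6.235e-01]
 [ 2.600e-03  1.000e+00  8.000e-04  1.522e-01]
 [-1.000e+00  2.600e-03  3.900e-03  4.660e-02]
 [ 0.000e+00  0.000e+00  0.000e+00  1.000e+00]] [ 0.9  0.4 -1. ] [ 0.07 -0.1   0.01] 8.325
```

View pics/topc5.png

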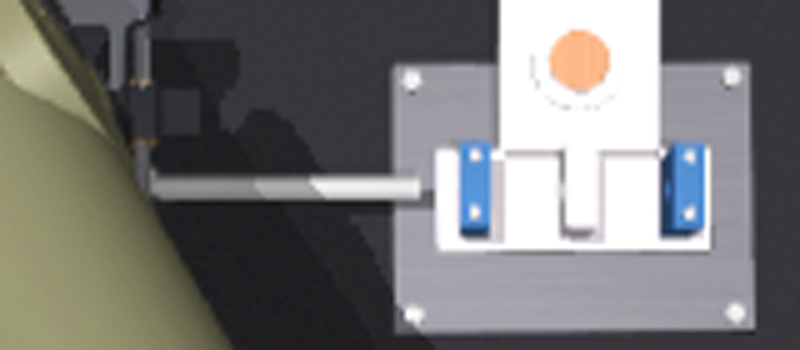

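View pics/scenec5.png

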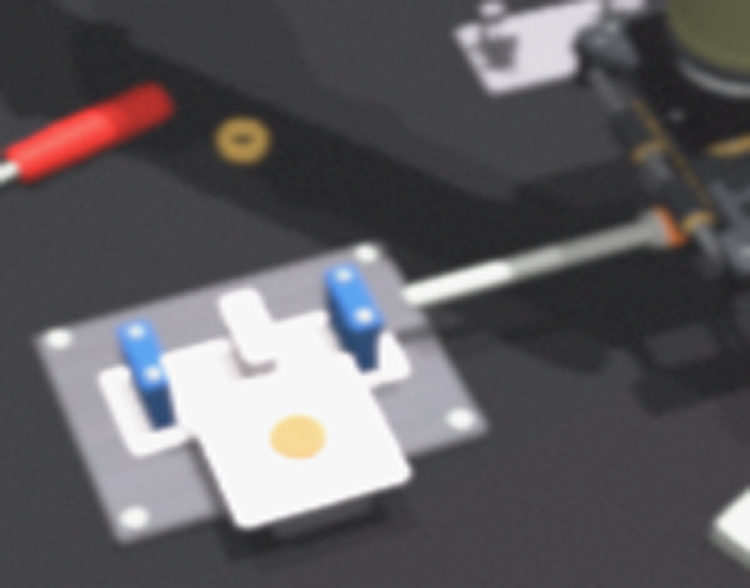

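```bash
cat > meas.py <<'E'
from bench import ctrl
from h import *
import sys,pickle
n=sys.argv[1];c0,c1=int(sys.argv[2]),int(sys.argv[3])
t=cv2.imread(f"pics/top{n}.png");cm=ctrl.camera_model("top")
g=cv2.cvtColor(t,cv2.COLOR_BGR2GRAY).astype(float)
C=[]
for x in range(c0,c1):
    w=g[140:166,x];w=w-np.percentile(w[:], 40)
    k=np.argmax(w);w=w[max(0,k-5):k+6];w=np.where(w>0.25*w.max(),w,0);C.append((x,(w*np.arange(140+max(0,k-5),140+max(0,k-5)+len(w))).sum()/w.sum()))
C=np.array(C);print(C[::4].round(2).tolist())
P=cast(cm,C,.064,)
f=np.polyfit(P[:,1],P[:,0],1);print("shaft x=%.4f at y=-.034, slope %.4f, y-range"%(np.polyval(f,-.034),f[0]),P[[0,-1],1],"resid",np.std(P[:,0]-np.polyval(f,P[:,1])))
r=g[int(round(C[-1,1])),c1-4:c1+14];print("tip row",r.astype(int),c1-4)
hsv=cv2.cvtColor(t,cv2.COLOR_BGR2HSV);m=cv2.inRange(hsv,(100,130,110),(125,255,255))
for a,b in((262,276),(304,318)):
    for x in range(a,b):
        y=np.where(m[130:170,x])[0]+130
        if len(y)>8: p=cast(cm,[(x,y.min()-.5),(x,y.max()+.5)],.08);print(x,y.min(),y.max(),p[:,0].round(4),p.mean(0).round(4))
E
python3 meas.py 5 207 258
python3 - <<'E'
from h import *
print(R.from_rotvec([0.027,1.567,-0.023]).as_matrix().round(4))
from bench import ctrl
cm=ctrl.camera_model("top");c=cv2.imread("pics/topc5.png")
print(cast(cm,np.array([[420,187]])/5+[175,115]-.4,.06))
# block screws
print(cast(cm,np.array([[475,155],[475,212],[689,156],[688,213]])/5+[175,115]-np.array([.4,.4]),.081))
E
```

```text
[[207.0, 152.13], [211.0, 152.13], [215.0, 152.13], [219.0, 152.12], [223.0, 152.12], [227.0, 152.06], [231.0, 152.13], [235.0, 152.12], [239.0, 151.96], [243.0, 152.06], [247.0, 152.06], [251.0, 152.06], [255.0, 151.97]]
shaft x=0.6231 at y=-.034, slope 0.0001, y-range [ 0.12343504 -0.00825394] resid 0.00012938726354172115
tip row [236 236 236 236 237 167 157 155 235 255 255 255 233 145 139 138 139 139] 254
267 144 159 [0.6429 0.6015] [ 0.6222 -0.0343  0.08  ]
268 144 160 [0.6429 0.5989] [ 0.6209 -0.0369  0.08  ]
269 148 160 [0.6325 0.5989] [ 0.6157 -0.0394  0.08  ]
270 148 160 [0.6325 0.5988] [ 0.6157 -0.042   0.08  ]
271 144 160 [0.6429 0.5988] [ 0.6209 -0.0446  0.08  ]
272 144 160 [0.6429 0.5988] [ 0.6209 -0.0472  0.08  ]
309 145 160 [0.64   0.5986] [ 0.6193 -0.1423  0.08  ]
310 144 160 [0.6426 0.5986] [ 0.6206 -0.1449  0.08  ]
311 144 160 [0.6426 0.5986] [ 0.6206 -0.1475  0.08  ]
312 148 160 [0.6322 0.5986] [ 0.6154 -0.15    0.08  ]
313 148 160 [0.6322 0.5986] [ 0.6154 -0.1525  0.08  ]
314 144 160 [0.6425 0.5986] [ 0.6206 -0.1551  0.08  ]
315 144 159 [0.6425 0.6012] [ 0.6218 -0.1577  0.08  ]
[[ 0.0037  0.0318  0.9995]
 [ 0.0025  0.9995 -0.0318]
 [-1.      0.0026  0.0036]]
[[ 0.62368553 -0.0124117   0.06      ]]
[[ 0.63729869 -0.04100462  0.081     ]
 [ 0.60778251 -0.04096328  0.081     ]
 [ 0.63643345 -0.15100041  0.081     ]
 [ 0.60699667 -0.1503096   0.081     ]]
```

```bash
python3 -m pendant '[{"travel":[0.002,-0.003,-0.0006],"twist":0.006},{"travel":[0.002,-0.006,-0.0006],"twist":0.006},{"travel":[0.002,-0.010,-0.0006],"twist":0.006},{"travel":[0.002,-0.014,-0.0006],"twist":0.006},{"travel":[0.002,-0.016,-0.0006],"twist":0.006},{"travel":[0.002,-0.016,-0.0006],"twist":0.006}]'
python3 look.py 6; python3 meas.py 6 211 262 | head -3
```

```text
time: 9.18
position: [0.6229, 0.1357, 0.0443]
tool_rot: [0.006, 1.567, -0.003]
ft_force: [-0.2, 0.6, -1.7]
grip_width: 0.199
[[ 0.0035  0.0058  1.      0.6229]
 [ 0.0024  1.     -0.0058  0.1357]
 [-1.      0.0024  0.0035  0.0443]
 [ 0.      0.      0.      1.    ]] [-0.2  0.6 -1.7] [ 0.1  -0.07  0.03] 9.175
[[211.0, 162.69], [215.0, 152.43], [219.0, 152.45], [223.0, 152.47], [227.0, 152.47], [231.0, 152.37], [235.0, 152.47], [239.0, 152.47], [243.0, 152.37], [247.0, 152.25], [251.0, 152.48], [255.0, 152.43], [259.0, 152.57]]
shaft x=0.6231 at y=-.034, slope -0.0186, y-range [ 0.11272983 -0.01875397] resid 0.0036983258557838797
tip row [233 232 232 231 231 231 230 237 218 144 140 139 139 138 137 189 203 204] 258
```

View pics/topc6.png

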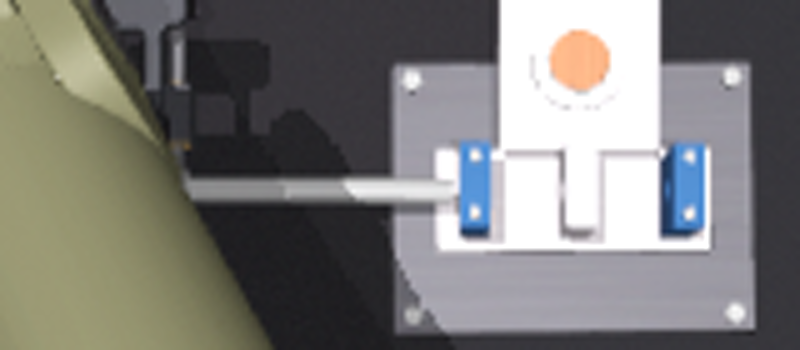

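```bash
python3 -m pendant '[{"travel":[0,-0.002,0],"twist":0},{"travel":[0,-0.004,0],"twist":0},{"travel":[0,-0.006,0],"twist":0},{"travel":[0,-0.008,0],"twist":0},{"travel":[0,-0.008,0],"twist":0}]'
```

```text
time: 9.9
position: [0.6228, 0.1279, 0.0443]
tool_rot: [0.006, 1.567, -0.003]
ft_force: [0.0, 0.0, -1.6]
grip_width: 0.206
```

```bash
python3 -m pendant '[{"travel":[0,-0.002,0],"twist":0},{"travel":[0,-0.004,0],"twist":0},{"travel":[0,-0.006,0],"twist":0},{"travel":[0,-0.008,0],"twist":0},{"travel":[0,-0.008,0],"twist":0}]'
python3 - <<'E'
from bench import ctrl
s=ctrl.get_state();print(s["ft_force"].round(1),s["torque"].round(2))
E
```

```text
time: 10.52
position: [0.6228, 0.1195, 0.0442]
tool_rot: [0.007, 1.567, -0.003]
ft_force: [-0.5, 0.4, -1.3]
grip_width: 0.202
[-0.5  0.4 -1.3] [ 0.09 -0.13  0.  ]
```

```bash
python3 -m pendant '[{"travel":[0,-0.003,0],"twist":0},{"travel":[0,-0.006,0],"twist":0},{"travel":[0,-0.009,0],"twist":0},{"travel":[0,-0.012,0],"twist":0},{"travel":[0,-0.015,0],"twist":0},{"travel":[0,-0.018,0],"twist":0},{"travel":[0,-0.018,0],"twist":0}]'
python3 - <<'E'
from bench import ctrl
s=ctrl.get_state();print(s["ft_force"].round(1),s["torque"].round(2))
E
```

```text
time: 11.4
position: [0.6228, 0.1011, 0.0441]
tool_rot: [0.007, 1.567, -0.004]
ft_force: [-0.3, -0.6, -1.9]
grip_width: 0.201
[-0.3 -0.6 -1.9] [ 0.07 -0.09 -0.02]
```

```bash
python3 look.py 7
```

```text
[[ 0.0035  0.0067  1.      0.6228]
 [ 0.0021  1.     -0.0067  0.1011]
 [-1.      0.0021  0.0035  0.0441]
 [ 0.      0.      0.      1.    ]] [-0.3 -0.6 -1.9] [ 0.07 -0.09 -0.02] 11.4
```

View pics/topc7.png

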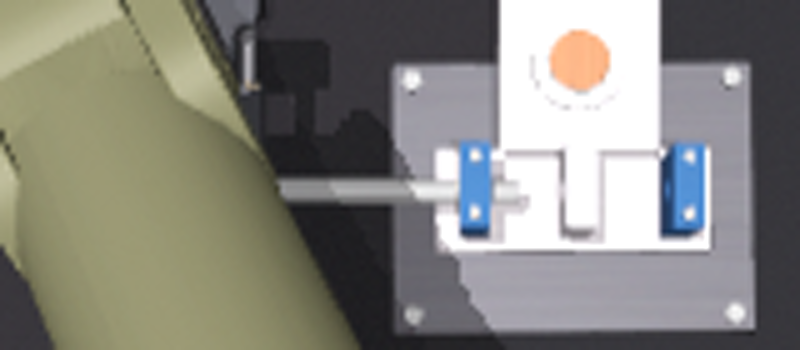

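View pics/scenec7.png

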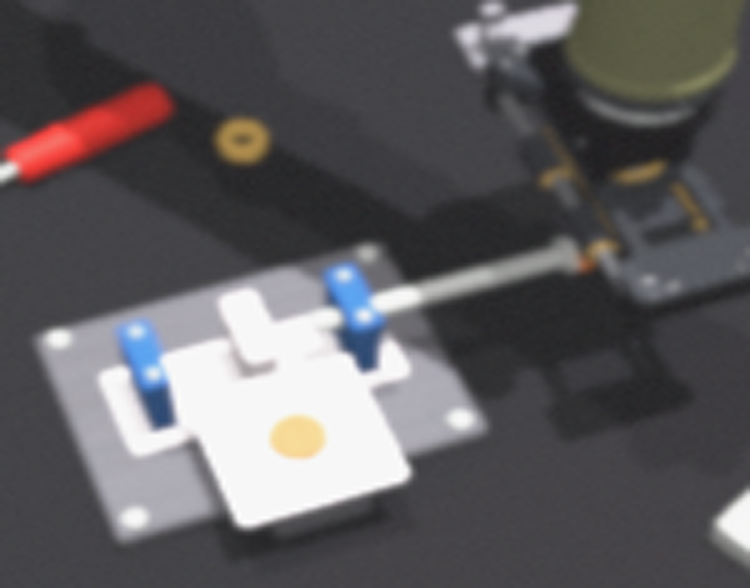

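The tip shows beyond the first block at (520,198) in the crop, with no contact force. Onward to the knuckle.

```bash
python3 -m pendant '[{"travel":[0,-0.003,0],"twist":-0.001},{"travel":[0,-0.006,0],"twist":-0.001},{"travel":[0,-0.009,0],"twist":-0.001},{"travel":[0,-0.012,0],"twist":-0.001},{"travel":[0,-0.015,0],"twist":-0.001},{"travel":[0,-0.018,0],"twist":-0.001},{"travel":[0,-0.018,0],"twist":-0.001}]'
python3 -m pendant '[{"travel":[0,-0.0015,0],"twist":0},{"travel":[0,-0.003,0],"twist":0},{"travel":[0,-0.0045,0],"twist":0},{"travel":[0,-0.006,0],"twist":0}]'
python3 -m pendant '[{"travel":[0,-0.0015,0],"twist":0},{"travel":[0,-0.003,0],"twist":0},{"travel":[0,-0.0045,0],"twist":0},{"travel":[0,-0.006,0],"twist":0}]'
```

```text
time: 12.38
position: [0.6226, 0.0831, 0.0441]
tool_rot: [0.006, 1.567, -0.003]
ft_force: [0.6, 0.3, -0.1]
grip_width: 0.197
time: 12.88
position: [0.6226, 0.077, 0.0441]
tool_rot: [0.006, 1.567, -0.003]
ft_force: [0.3, 0.4, -1.5]
grip_width: 0.204
time: 13.38
position: [0.6226, 0.0709, 0.0441]
tool_rot: [0.006, 1.567, -0.003]
ft_force: [0.1, 0.0, -1.2]
grip_width: 0.199
```

```bash
python3 -m pendant '[{"travel":[0,-0.002,0],"twist":0},{"travel":[0,-0.004,0],"twist":0},{"travel":[0,-0.006,0],"twist":0},{"travel":[0,-0.008,0],"twist":0},{"travel":[0,-0.010,0],"twist":0},{"travel":[0,-0.012,0],"twist":0}]'
python3 -m pendant '[{"travel":[0,-0.002,0],"twist":0},{"travel":[0,-0.004,0],"twist":0},{"travel":[0,-0.006,0],"twist":0},{"travel":[0,-0.008,0],"twist":0},{"travel":[0,-0.010,0],"twist":0},{"travel":[0,-0.012,0],"twist":0},{"travel":[0,-0.012,0],"twist":0}]'
python3 look.py 8
```

```text
time: 14.12
position: [0.6225, 0.0588, 0.044]
tool_rot: [0.006, 1.567, -0.003]
ft_force: [-0.1, -0.1, -0.9]
grip_width: 0.207
time: 15.0
position: [0.6224, 0.0465, 0.044]
tool_rot: [0.006, 1.567, -0.003]
ft_force: [0.5, -0.5, -1.7]
grip_width: 0.203
[[ 0.0036  0.006   1.      0.6224]
 [ 0.0021  1.     -0.0061  0.0465]
 [-1.      0.0021  0.0035  0.044 ]
 [ 0.      0.      0.      1.    ]] [ 0.5 -0.5 -1.7] [ 0.12 -0.07  0.01] 15.0
```

View pics/topc8.png

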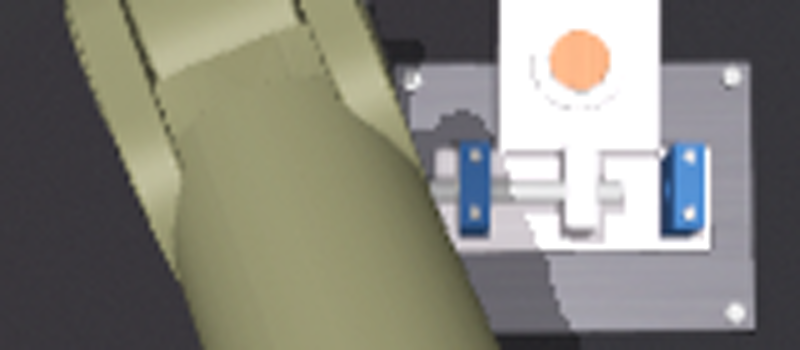

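The tip is out beyond the knuckle at (620,192). On to the last block, slowing before its mouth.

```bash
python3 -m pendant '[{"travel":[0,-0.003,0],"twist":0},{"travel":[0,-0.006,0],"twist":0},{"travel":[0,-0.009,0],"twist":0},{"travel":[0,-0.012,0],"twist":0},{"travel":[0,-0.015,0],"twist":0},{"travel":[0,-0.018,0],"twist":0},{"travel":[0,-0.019,0],"twist":0}]'
python3 -m pendant '[{"travel":[0,-0.0015,0],"twist":0},{"travel":[0,-0.003,0],"twist":0},{"travel":[0,-0.0045,0],"twist":0},{"travel":[0,-0.006,0],"twist":0}]'
python3 -m pendant '[{"travel":[0,-0.0015,0],"twist":0},{"travel":[0,-0.003,0],"twist":0},{"travel":[0,-0.0045,0],"twist":0},{"travel":[0,-0.006,0],"twist":0}]'
```

```text
time: 15.98
position: [0.6223, 0.0274, 0.044]
tool_rot: [0.007, 1.567, -0.003]
ft_force: [-0.5, -0.3, -1.7]
grip_width: 0.201
time: 16.48
position: [0.6223, 0.0214, 0.044]
tool_rot: [0.007, 1.567, -0.003]
ft_force: [0.1, 0.8, -0.8]
grip_width: 0.202
time: 16.98
position: [0.6223, 0.0153, 0.0439]
tool_rot: [0.007, 1.567, -0.003]
ft_force: [-0.4, -0.3, -1.8]
grip_width: 0.199
```

```bash
python3 -m pendant '[{"travel":[0,-0.002,0],"twist":0},{"travel":[0,-0.004,0],"twist":0},{"travel":[0,-0.006,0],"twist":0},{"travel":[0,-0.008,0],"twist":0},{"travel":[0,-0.010,0],"twist":0},{"travel":[0,-0.010,0],"twist":0}]'
python3 -m pendant '[{"travel":[0,-0.002,0],"twist":0},{"travel":[0,-0.004,0],"twist":0},{"travel":[0,-0.006,0],"twist":0},{"travel":[0,-0.008,0],"twist":0},{"travel":[0,-0.008,0],"twist":0}]'
python3 -m pendant '[{"travel":[0,-0.0007,0],"twist":0},{"travel":[0,-0.0014,0],"twist":0},{"travel":[0,-0.002,0],"twist":0}]'
```

```text
time: 17.73
position: [0.6222, 0.005, 0.0439]
tool_rot: [0.007, 1.567, -0.003]
ft_force: [-0.1, 0.5, -2.0]
grip_width: 0.199
time: 18.35
position: [0.6222, -0.0033, 0.0439]
tool_rot: [0.007, 1.567, -0.004]
ft_force: [0.2, 0.4, -1.2]
grip_width: 0.201
time: 18.73
position: [0.6222, -0.0054, 0.0439]
tool_rot: [0.007, 1.567, -0.004]
ft_force: [0.6, -0.0, -1.6]
grip_width: 0.202
```

Creeping for collar contact, watching the y force.

```bash
python3 -m pendant '[{"travel":[0,-0.0006,0],"twist":0},{"travel":[0,-0.001,0],"twist":0},{"travel":[0,-0.001,0],"twist":0}]'
python3 -m pendant '[{"travel":[0,-0.0006,0],"twist":0},{"travel":[0,-0.001,0],"twist":0},{"travel":[0,-0.001,0],"twist":0}]'
python3 look.py 9
```

```text
time: 19.1
position: [0.6222, -0.0064, 0.0439]
tool_rot: [0.007, 1.567, -0.004]
ft_force: [0.2, 0.3, -1.1]
grip_width: 0.203
time: 19.48
position: [0.6222, -0.0075, 0.0439]
tool_rot: [0.007, 1.567, -0.004]
ft_force: [0.6, 0.0, -2.5]
grip_width: 0.204
[[ 0.0036  0.0069  1.      0.6222]
 [ 0.0018  1.     -0.0069 -0.0075]
 [-1.      0.0018  0.0036  0.0439]
 [ 0.      0.      0.      1.    ]] [ 0.6  0.  -2.5] [ 0.05 -0.11  0.03] 19.475
```

View pics/topc9.png

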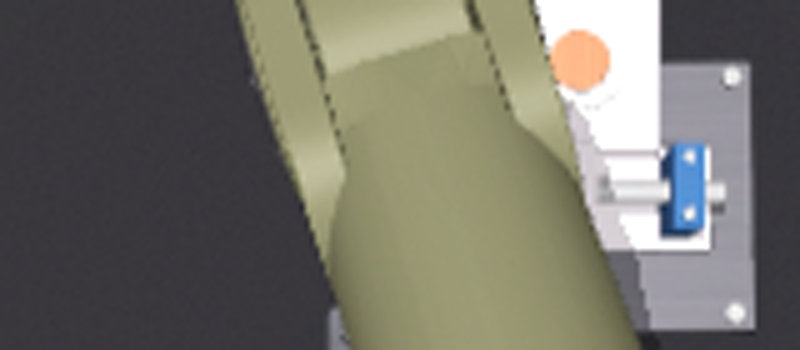

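View pics/scenec9.png

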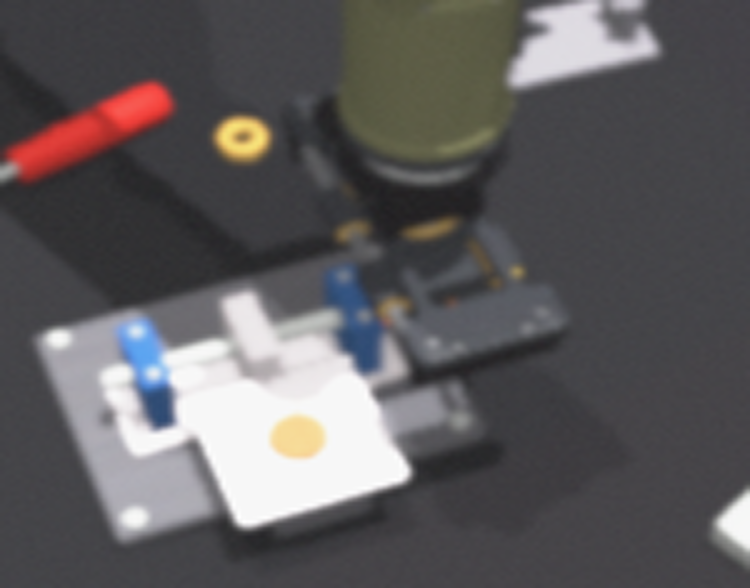

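The tip stands out past the far block at (718,192). Continuing to creep.

```bash
for i in 1; do :; done
python3 -m pendant '[{"travel":[0,-0.0005,0],"twist":0},{"travel":[0,-0.001,0],"twist":0},{"travel":[0,-0.001,0],"twist":0}]'
```

```text
time: 19.95
position: [0.6222, -0.0078, 0.0439]
tool_rot: [0.007, 1.567, -0.003]
ft_force: [0.3, 1.8, -0.8]
grip_width: 0.204
```

```bash
python3 -m pendant '[{"travel":[0,-0.0005,0],"twist":0},{"travel":[0,-0.0008,0],"twist":0},{"travel":[0,-0.0008,0],"twist":0}]'
```

```text
time: 20.32
position: [0.6221, -0.0078, 0.0439]
tool_rot: [0.008, 1.567, -0.002]
ft_force: [0.9, 3.2, -0.6]
grip_width: 0.201
```

The collar touches: y stops at -0.0078 (predicted -0.008) and the y force rises to 3 N. Easing off and releasing.

```bash
python3 -m pendant '[{"travel":[0,0.0002,0],"twist":0},{"travel":[0,0.0002,0],"twist":0}]'
python3 -m pendant '[{"travel":[0,0,0],"twist":0},{"travel":[0,0,0],"twist":0},{"travel":[0,0,0],"twist":0},{"travel":[0,0,0],"twist":0},{"travel":[0,0,0],"twist":0},{"travel":[0,0,0],"twist":0}]' 0.2
python3 look.py 10
```

```text
time: 20.58
position: [0.6222, -0.0077, 0.0439]
tool_rot: [0.007, 1.567, -0.002]
ft_force: [-0.2, 2.4, -0.5]
grip_width: 0.205
time: 21.32
position: [0.6222, -0.0077, 0.0439]
tool_rot: [0.007, 1.567, -0.002]
ft_force: [0.1, -0.4, -0.4]
grip_width: 0.596
[[ 0.0038  0.006   1.      0.6222]
 [ 0.0033  1.     -0.006  -0.0077]
 [-1.      0.0033  0.0038  0.0439]
 [ 0.      0.      0.      1.    ]] [ 0.1 -0.4 -0.4] [ 0.01 -0.07 -0.04] 21.325
```

View pics/topc10.png

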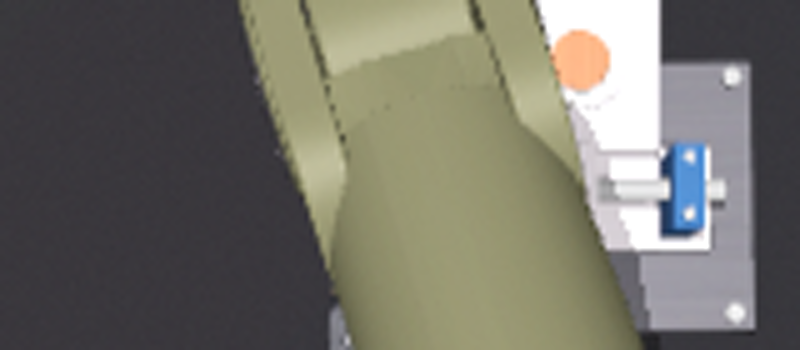

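Released; retreating straight up, then back over +y for a clear view.

```bash
python3 -m pendant '[{"travel":[-0.015,0,0],"twist":0},{"travel":[-0.04,0,0],"twist":0},{"travel":[-0.08,0,0],"twist":0},{"travel":[-0.12,0,0],"twist":0},{"travel":[-0.15,0.03,0],"twist":0},{"travel":[-0.16,0.08,-0.02],"twist":0},{"travel":[-0.16,0.13,-0.03],"twist":0},{"travel":[-0.16,0.18,-0.04],"twist":0},{"travel":[-0.16,0.2,-0.04],"twist":0}]'
python3 look.py 11
python3 - <<'E'
import cv2
t=cv2.imread("pics/top11.png");print(t.shape)
E
```

```text
time: 22.55
position: [0.5811, 0.1968, 0.2063]
tool_rot: [0.004, 1.566, 0.004]
ft_force: [0.5, -1.2, 0.0]
grip_width: 0.601
[[ 5.100e-03  0.000e+00  1.000e+00  5.811e-01]
 [ 5.100e-03  1.000e+00 -1.000e-04  1.968e-01]
 [-1.000e+00  5.100e-03  5.100e-03  2.063e-01]
 [ 0.000e+00  0.000e+00  0.000e+00  1.000e+00]] [ 0.5 -1.2  0. ] [-0.04 -0.13  0.02] 22.55
(384, 512, 3)
```

View pics/topc11.png

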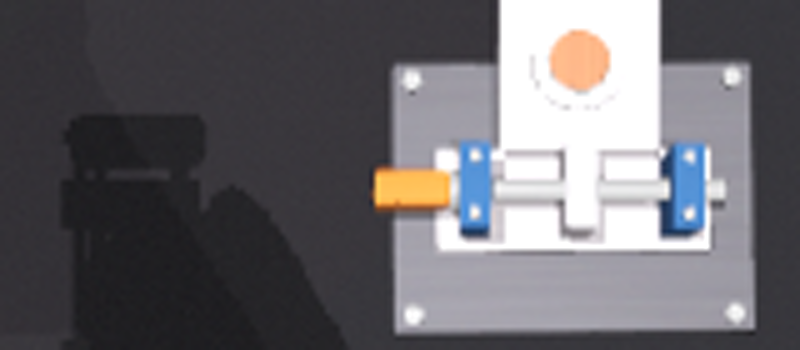

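View pics/scene11.png

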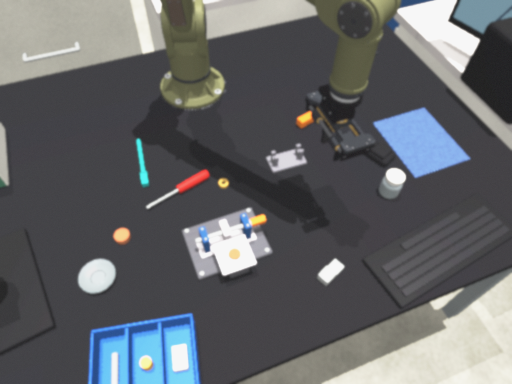

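The top crop shows the axle through all three blocks, grip at (375–450,190), tip at about (724,190), and the bystanders where they were. A numeric check before handing in.

```bash
python3 - <<'E'
from bench import ctrl
from h import *
cm=ctrl.camera_model("top");t=cv2.imread("pics/top11.png");o=np.array([.6238,-.0972])
f=lambda p,z:cast(cm,np.array(p,float)/5+[175,115]-.4,z)[:,:2]-o
hsv=cv2.cvtColor(t,cv2.COLOR_BGR2HSV);m=cv2.inRange(hsv,(8,120,120),(25,255,255));m[:140]=0;m[170:]=0
x=np.where(m[:,240:280].any(0))[0]+240;print(x.min(),x.max())
print("grip ends",cast(cm,[(x.min()-.5,152.5),(x.max()+.5,152.5)],.069)[:,:2]-o,"tip",f([(724,190)],.06))
a=cv2.imread("pics/top0.png")
for n,(u,v,r) in dict(bush=(269,222,8),driver=(316,230,38),jar=(108,150,15),puck=(382,196,9),dish=(411,162,18),gauge=(211,92,14),mouse=(95,200,18)).items():
    A=a[v-r:v+r,u-r:u+r];B=t[v-r-4:v+r+4,u-r-4:u+r+4];k=cv2.minMaxLoc(cv2.matchTemplate(B,A,cv2.TM_CCOEFF_NORMED));print(n,k[1],np.array(k[3])-4)
print(ctrl.get_state()["time"])
E
```

```text
250 264
grip ends [[-0.00259868  0.10846801]
 [-0.00270617  0.06928998]] tip [[-0.00214075 -0.07490141]]
bush 0.9622606039047241 [0 0]
driver 0.9900277256965637 [0 0]
jar 0.4408465325832367 [ 4 -4]
puck 0.9999068975448608 [0 0]
dish 0.9999127984046936 [0 0]
gauge 0.9999357461929321 [0 0]
mouse 0.027212802320718765 [ 4 -4]
22.65
```

```bash
python3 -c "
from bench import ctrl
print(ctrl.close_job())"
```

```text
the job is handed in; nothing more can be done
None
```

The axle is threaded through all three bores with its collar against the first block and has been let go. I handed the job in at about 22.7 s.

- **Insertion:** I took the smaller orange-grip axle from the cradle. I aligned it with the measured block line, about 2.5 mm to −x and skewed about −0.1 to −0.7° from the foot. It went through without binding. The only contact I felt was the collar seating, at about 3 N.
- **Last checks (top camera, stage frame):**
  - The collar face is at about y = 64 mm; home is 63 mm.
  - The tip is at about y = −75 mm and x = −2 mm; −77 mm was expected in y. The difference is within one pixel.
  - Resting height was not measured after release.
- **Bystanders:** The bush, driver, puck, dish and gauge matched their starting positions exactly in the image. The match for the jar and mouse failed, probably because the arm blocked that view. In the scene camera the jar stood where it started. The mouse was partly hidden behind the gripper, so I could not fully confirm it.

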